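# Sort the leftover punnets back into their stacks

## Robot

A 7-joint arm with a two-finger parallel gripper is mounted at the origin on a cart in front of the work surface, level with it; the furniture and walls round the work are solid. World frame = base frame: x ahead of the robot, y to its left, z up, the work surface at z = 0. Lengths are in mm, angles in rad, forces in N, time in s.
With the tool pointing down it reaches from about 400 to 850 mm from the base axis. Payload 4.4 kg.
Tool frame: the origin (TCP) lies at the very end of the fingers, on their centre line; the grasp point (between the pads) lies 19 mm behind it; z points along the fingers, y is the line along which they close (so a half turn about z gives the same grasp; the last joint's range is limited). The gripper opens to 94 mm and grips with 3 to 60 N. Pads are 16 mm wide; open, the fingers measure 119 mm over their backs; the gripper's body (75 mm by 177 mm) begins 78 mm behind the grasp point.
Start: joints at [-1.182, 0.628, 0.038, 1.517, -0.027, 0.996, -0.02], TCP at [285.512, 583.953, 205.478] pointing down, gripper open.
Joint ranges: [-3.06, 3.06], [-0.37, 2.12], [-1.25, 1.32], [0.18, 2.47], [-1.1, 4.24], [0.23, 1.98], [-2.94, 2.94]. Speed limits (rad/s): [2.57, 2.57, 3.14, 3.14, 3.14, 3.14, 3.14].

## Interface

Orientations are given as a unit quaternion [x, y, z, w].
In Python, from cell import telemetry, get_image, job gives the robot as it stands. The module is installed in compiled form; this text tells all that it offers.
- The arm moves only by the shell command python3 -m creep 'ROWS' [OPENING] [FORCE]. ROWS is rows parted by semicolons, their numbers by spaces, 1 to 12 of them, each of 6 numbers: dx, dy, dz in mm, then a rotation vector rx, ry, rz in rad; each row is the pose to reach, as a shift and turn from the pose commanded when the command began, along the tool's axes at that moment; what a row does not reach only later rows make up. A row lasts 1/10 s, in which the tool goes at most 50 mm and 0.15 rad, less where a joint would pass 70% of its speed; a pose out of reach is approached as far as the arm can. OPENING is the finger opening in mm, set as the command begins (- or left out keeps the last). The fingers move at their own pace and stop on an object; FORCE is the grip in N (left out, the last holds). Time passes only in rows, so rows that do not move let the fingers close. It prints the time, the measured TCP pose, the force, the opening and the grip force at its end.
- telemetry.get_obs(): the state, without advancing time (a new reading comes with each control period).
- get_image(name): name is "scene" or "side" or "wrist"; returns a dict with "pixels" (400x640x3 uint8, red, green, blue), "depth" (400x640 float32, mm along the optical axis (not along the pixel's ray), 0 where there is no reading), "vertical_fov" (degrees; the focal length in pixels is half the picture's height over the tangent of half this angle, whatever the lens; pixels are square), "cx", "cy" (the principal point, pixels), "R" (3x3) and "t" (3): a world point X has camera coordinates R X + t; the wrist camera has in their place "T_tool_cam" (4x4, takes a point from camera to tool coordinates, whose origin is the TCP and whose axes are the flange's). Camera axes: x right, y down, z forward; pixel columns grow to the right and rows downward; lengths in mm; the calibration is good to about 2 mm. The wrist camera is an equidistant fisheye: a pixel r from the principal point sees the ray r / f radians off the axis. A picture is of the moment at which its call begins: read the wrist's pose just before it.
- job.finish_job(): hands the job in; it is judged then, once.
The state is a dict: "clock": time; "joints": joint angles; "qvel": joint speeds; "effort": joint torques, N m; "eef_pos": TCP position; "tool_rot": TCP orientation; "force": force on the tool from outside, world axes, zero at the start; "torque": the same for the moment, N m; "finger_gap": finger opening in mm; "finger_force": force on a finger pad.
Only numpy, scipy, OpenCV 4.12 (cv2) and the standard library are available. Lean on these libraries where they do the work, as an engineer would, in place of code of your own. Each camera call takes 0.05 s, during which the arm holds its last target. There are 200 camera calls.

## Task

The punnets left over from the last packing run are piled crosswise in two heaps at the front of the bench. Take the heaps apart and nest each punnet, upright and fully down, in the stack of its own colour, so that the stacks are ready for the next run. Leave the stacks standing where they are, and do not push the tally counter or the tie spool aside.

Things in the scene. Friction and masses are not known exactly. Their poses are not given: they have to be found in the camera images.
- punnet_white: off-white plastic punnet (tapered tray), 40 g, 128 (x) by 64 (y) mm at the rim, 58 high. Origin: centre of underside, z up; a half turn changes nothing. Upright skirt 36 to 58 mm up, full size; below it 120 x 56, tapering to a 106 x 42 foot. Grip across the skirt's 64 mm, fingertips not below the skirt. Starts across the rim of the blue or green punnet (60 to 90 deg to it).
- stack_white: two off-white punnets nested, one loose 160 g body, 80 mm high; long axis x, origin: centre of underside, z up. Mouth at the top 123 x 59 mm: a punnet goes in with its x along the stack's x (either way round), with 8 mm of room each side on entering, 1.5 when down. Fully nested, its skirt rests on the stack's rim, its origin 44 mm above the stack's; nothing wedges.
- punnet_black: black plastic punnet (tapered tray), 40 g, 128 (x) by 64 (y) mm at the rim, 58 high. Origin: centre of underside, z up; a half turn changes nothing. Upright skirt 36 to 58 mm up, full size; below it 120 x 56, tapering to a 106 x 42 foot. Grip across the skirt's 64 mm, fingertips not below the skirt. Starts across the rim of the blue or green punnet (60 to 90 deg to it).
- stack_black: two black punnets nested, one loose 160 g body, 80 mm high; long axis x, origin: centre of underside, z up. Mouth at the top 123 x 59 mm: a punnet goes in with its x along the stack's x (either way round), with 8 mm of room each side on entering, 1.5 when down. Fully nested, its skirt rests on the stack's rim, its origin 44 mm above the stack's; nothing wedges.
- punnet_blue: mid-blue plastic punnet (tapered tray), 40 g, 128 (x) by 64 (y) mm at the rim, 58 high. Origin: centre of underside, z up; a half turn changes nothing. Upright skirt 36 to 58 mm up, full size; below it 120 x 56, tapering to a 106 x 42 foot. Grip across the skirt's 64 mm, fingertips not below the skirt. Starts on the bench, the white or black punnet across its rim.
- stack_blue: two mid-blue punnets nested, one loose 160 g body, 80 mm high; long axis x, origin: centre of underside, z up. Mouth at the top 123 x 59 mm: a punnet goes in with its x along the stack's x (either way round), with 8 mm of room each side on entering, 1.5 when down. Fully nested, its skirt rests on the stack's rim, its origin 44 mm above the stack's; nothing wedges.
- punnet_green: mid-green plastic punnet (tapered tray), 40 g, 128 (x) by 64 (y) mm at the rim, 58 high. Origin: centre of underside, z up; a half turn changes nothing. Upright skirt 36 to 58 mm up, full size; below it 120 x 56, tapering to a 106 x 42 foot. Grip across the skirt's 64 mm, fingertips not below the skirt. Starts on the bench, the white or black punnet across its rim.
- stack_green: two mid-green punnets nested, one loose 160 g body, 80 mm high; long axis x, origin: centre of underside, z up. Mouth at the top 123 x 59 mm: a punnet goes in with its x along the stack's x (either way round), with 8 mm of room each side on entering, 1.5 when down. Fully nested, its skirt rests on the stack's rim, its origin 44 mm above the stack's; nothing wedges.
- tally_counter: bystander: chrome hand tally counter, 58x50x27 mm, lying on the bench; origin at the centre of its underside
- tie_spool: bystander: spool of green twist tie with black flanges, 61 mm across, 40 mm high, standing on the bench; origin at the centre of its underside

How it is judged:
By the outcome, as a careful person would: the job done as asked, in the order asked, and still so for the second after the job is handed in, with the robot touching nothing.
It also fails if it takes over 109 s, if anything falls off the work surface, if the arm or the gripper's body presses on something with over 40 N, if the wrist force passes 120 N, or if a joint passes its speed limit or range.

## Working session

There is one attempt and no reset: what is moved stays moved. The work goes in short steps, Python scripts to look and compute and a shell command to move; the robot and the scene stay as the last step left them, time stands still between calls to the robot, and variables do not carry over. Pictures are saved under pics/ and viewed, at most 14 in all, crops included, and the job is handed in when it is done.

```bash
mkdir -p pics; cat > h.py <<'E'
import numpy as np,cv2
from cell import telemetry,get_image,job
from scipy.spatial.transform import Rotation as Ro
def cloud(im):
    d=im["depth"].astype(float);h,w=d.shape
    f=h/2/np.tan(np.radians(im["vertical_fov"])/2)
    v,u=np.mgrid[:h,:w]
    c=np.stack([(u-im["cx"])/f*d,(v-im["cy"])/f*d,d],-1)
    R=np.array(im["R"]);t=np.array(im["t"]).ravel()
    P=(c-t)@R; P[d<=0]=np.nan
    return P
E
python3 - <<'E'
from h import *
for n in("scene","side","wrist"):
    im=get_image(n); cv2.imwrite(f"pics/{n}0.png",im["pixels"][:,:,::-1])
    np.savez(f"{n}0.npz",**im)
o=telemetry.get_obs();print(o)
E
```

```text
{'clock': 0.15, 'joints': array([-1.18181003,  0.62912665,  0.03848524,  1.51806609, -0.02700155,
        0.99632482, -0.02001744]), 'qvel': array([-0.00012157, -0.00211136,  0.00024358, -0.00306943,  0.00139501,
       -0.0005612 ,  0.00116644]), 'effort': array([ 3.11906835e-03, -5.50088346e+01,  1.14557069e+00, -1.86810654e+01,
       -5.20107045e-02,  2.09751836e-02,  9.77618652e-05]), 'eef_pos': array([285.30391931, 583.50602229, 204.79369995]), 'tool_rot': array([ 2.25461121e-01,  9.74251912e-01, -6.87615322e-04, -1.46340993e-04]), 'force': array([ 0.24302023,  0.18187579, -0.59364889]), 'torque': array([-0.01852855, -0.01989272,  0.01408297]), 'finger_force': 0.0, 'finger_gap': 93.85813710690256}
```

View pics/scene0.png

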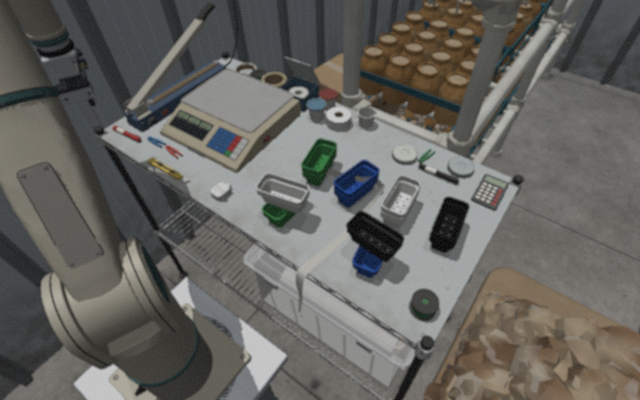

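View pics/side0.png

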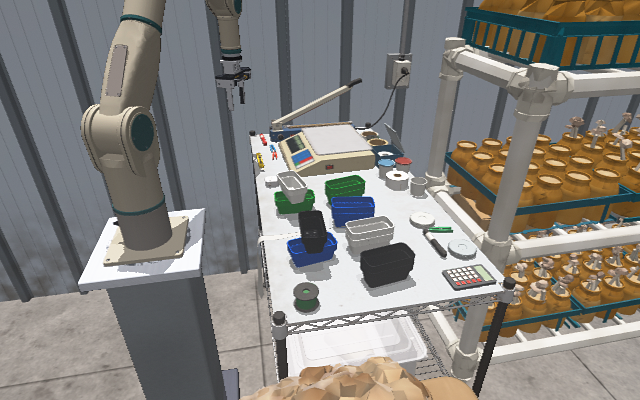

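The scene view shows white on green at (283,195) and black on blue at (375,240). The stacks are green (320,160), blue (356,183), white (400,200) and black (449,222). The counter is near (220,190) and the spool near (424,304). The side view agrees.

```bash
cat >> h.py <<'E'
def colmask(rgb):
    hsv=cv2.cvtColor(np.ascontiguousarray(rgb),cv2.COLOR_RGB2HSV).astype(int);H,S,V=hsv[...,0],hsv[...,1],hsv[...,2]
    return dict(green=(S>110)&(H>45)&(H<85),blue=(S>110)&(H>100)&(H<130),white=(S<45)&(V>90),black=(V<70)&(S<120))
def find(ims,col,zlo,zhi,roi=None):
    """rects of rim points of a colour in height band, both cameras merged"""
    Q=[]
    for im in ims:
        P=cloud(im);m=colmask(im["pixels"])[col]&(P[...,2]>zlo)&(P[...,2]<zhi)&(P[...,0]>250)&(P[...,0]<900)&(abs(P[...,1])<600)
        Q.append(P[m])
    out=[];A=np.vstack(Q);src=np.concatenate([np.full(len(q),i) for i,q in enumerate(Q)])
    g=np.zeros((700,1300),np.uint8)
    ix=(A[:,0]-230).astype(int);iy=(A[:,1]+640).astype(int);g[ix,iy]=1
    g=cv2.dilate(g,np.ones((15,15),np.uint8));n,l=cv2.connectedComponents(g)
    for k in range(1,n):
        s=l[ix,iy]==k
        if s.sum()<40:continue
        B=A[s];r=cv2.minAreaRect(B[:,:2].astype(np.float32))
        (cx,cy),(w,h),a=r
        if w<h:w,h,a=h,w,a+90
        out.append((col,round(cx,1),round(cy,1),round(w),round(h),round((a+90)%180-90,1),int(s.sum()),np.round(np.percentile(B[:,2],[5,50,95])),[np.round(np.r_[A[s&(src==i),:2].min(0),A[s&(src==i),:2].max(0)]) for i in range(len(ims)) if (s&(src==i)).any()]))
    return out
E
python3 - <<'E'
from h import *
ims=[dict(np.load(f"{n}0.npz")) for n in("scene","side")]
for c in("green","blue","white","black"):
    for b in((72,86),(106,122),(48,63)):
        for r in find(ims,c,*b):print(b,*r)
for im in ims:
    P=cloud(im);print(P.shape,np.nanmedian(P[...,2][(abs(P[...,2])<15)]))
im=ims[0];P=cloud(im);print(P[190,220],P[304,424],P[266,333])
E
```

```text
(72, 86) green 612.6 100.3 130 70 13.9 229 [73. 77. 82.] [array([547.,  56., 676., 138.]), array([548.,  54., 677., 142.])]
(48, 63) green 392.7 81.2 73 39 -76.0 142 [49. 55. 60.] [array([376.,  49., 418., 115.]), array([377.,  50., 420., 120.])]
(48, 63) green 613.2 100.0 132 71 14.0 510 [49. 57. 63.] [array([546.,  56., 682., 139.]), array([548.,  56., 676., 144.])]
(72, 86) blue 603.4 -33.3 130 72 -10.1 385 [73. 76. 82.] [array([537., -73., 669.,   5.]), array([537., -74., 668.,  10.])]
(48, 63) blue 409.7 -186.9 72 50 86.0 230 [49. 55. 60.] [array([ 385., -223.,  437., -153.]), array([ 386., -223.,  433., -152.])]
(48, 63) blue 504.1 -180.2 73 32 69.0 81 [48. 54. 58.] [array([ 477., -210.,  516., -141.])]
(48, 63) blue 517.2 397.1 66 56 -85.1 287 [49. 55. 62.] [array([492., 364., 544., 432.]), array([496., 364., 546., 430.])]
(48, 63) blue 604.4 -33.7 130 73 -7.3 738 [49. 57. 62.] [array([538., -73., 669.,   4.]), array([538., -74., 667.,   8.])]
(72, 86) white 433.7 80.7 123 54 -76.9 302 [73. 79. 85.] [array([401.,  29., 469., 137.]), array([400.,  19., 466., 142.])]
(72, 86) wh
[... 2234 characters left out ...]
295.])]
(48, 63) black 599.1 70.2 117 40 -12.6 49 [49. 55. 63.] [array([546.,  57., 660., 102.]), array([574.,  57., 574.,  57.])]
(48, 63) black 621.0 -296.2 132 67 8.9 882 [49. 57. 62.] [array([ 554., -336.,  689., -262.]), array([ 554., -336.,  683., -257.])]
(48, 63) black 850.6 318.1 95 34 -16.6 66 [49. 55. 61.] [array([808., 312., 900., 348.]), array([807., 316., 897., 333.])]
(48, 63) black 857.8 420.0 79 8 4.7 52 [49. 56. 61.] [array([819., 414., 897., 426.]), array([866., 420., 866., 420.])]
(400, 640, 3) 2.9591268987363963
(400, 640, 3) 0.4378323509527016
[379.78892096 270.53111089  28.75219657] [ 399.67071526 -344.45610232   39.6375254 ] [ 378.28208443 -116.16837258    3.51105892]
```

View pics/wrist0.png

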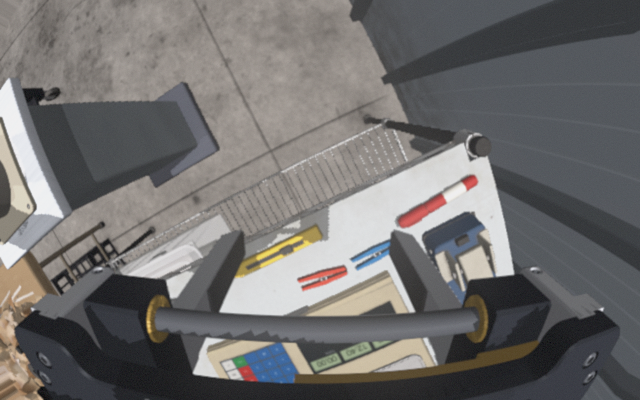

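Everything measured matches the given sizes and heights: rims at 116, 80 and 58 mm, rects about 130x68. The wrist view shows only the scale side of the bench, with nothing of use yet. I'll add a helper that works out the move, then go above the white punnet.

```bash
cat > go.py <<'E'
import sys
from h import *
def go(x,y,z,a):
    "tool shift and turn to bring TCP to x y z with closing line at angle a (deg, mod 180)"
    o=telemetry.get_obs();R=Ro.from_quat(o["tool_rot"])
    cur=np.degrees(np.arctan2(*R.apply([0,1,0])[[1,0]]))
    d=R.inv().apply(np.array([x,y,z])-o["eef_pos"])
    turn=(a-cur+90)%180-90
    print("shift",np.round(d,1),"rz",round(-np.radians(turn),3),"alt",round(-np.radians(turn-180*np.sign(turn)),3),"len",round(np.linalg.norm(d)),"tilt",np.round(R.apply([0,0,1])[:2],4),"J7",round(o["joints"][6],2),"pos",np.round(o["eef_pos"],1),"ang",round(cur,1))
if __name__=="__main__": go(*map(float,sys.argv[1:5]))
E
python3 go.py 434.3 79.8 165 12.5
```

```text
shift [-355.1 -387.    40.3] rz 0.898 alt -2.244 len 527 tilt [-0.0006 -0.0013] J7 -0.02 pos [285.3 583.5 204.8] ang 63.9
```

```bash
r="-355 -387 40 0 0 0.898"; python3 -m creep '-355 -387 40 0 0 0.898;-355 -387 40 0 0 0.898;-355 -387 40 0 0 0.898;-355 -387 40 0 0 0.898;-355 -387 40 0 0 0.898;-355 -387 40 0 0 0.898;-355 -387 40 0 0 0.898;-355 -387 40 0 0 0.898;-355 -387 40 0 0 0.898;-355 -387 40 0 0 0.898;-355 -387 40 0 0 0.898;-355 -387 40 0 0 0.898' 94 10; python3 go.py 434.3 79.8 165 12.5
```

```text
clock: 1.35
eef_pos: [435.2, 75.9, 165.4]
tool_rot: [0.629, 0.777, -0.001, 0.001]
force: [-0.0, 0.3, -0.2]
finger_gap: 93.7
finger_force: 0.0
shift [ 4.  -0.1  0.4] rz -0.008 alt 3.134 len 4 tilt [ 0.0004 -0.0017] J7 0.18 pos [435.2  75.9 165.4] ang 12.0
```

```bash
python3 -m creep '0 0 0 0 0 0;0 0 30 0 0 0;0 0 55 0 0 0;0 0 68 0 0 0;0 0 68 0 0 0;0 0 68 0 0 0'; python3 go.py 434.3 79.8 97 12.5; python3 - <<'E'
from h import *
im=get_image("wrist");cv2.imwrite("pics/w1.png",im["pixels"][:,:,::-1])
E
```

```text
clock: 1.95
eef_pos: [434.3, 81.7, 97.6]
tool_rot: [0.625, 0.781, 0.0, -0.0]
force: [-0.6, 0.3, -0.6]
finger_gap: 93.8
finger_force: 0.0
shift [-1.8 -0.4  0.6] rz 0.002 alt -3.14 len 2 tilt [-0.0003  0.0004] J7 0.24 pos [434.3  81.7  97.6] ang 12.6
```

View pics/w1.png

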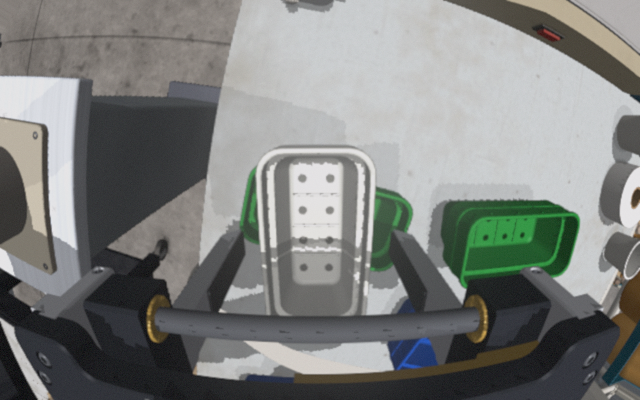

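The white punnet (rim at 260–375, 145–320) sits centred between the fingers and square to them. Closing.

```bash
python3 -m creep '0 0 0 0 0 0;0 0 0 0 0 0;0 0 0 0 0 0;0 0 0 0 0 0;0 0 0 0 0 0;0 0 0 0 0 0' 50 12; python3 -m creep '0 0 -30 0 0 0;0 0 -70 0 0 0;0 0 -108 0 0 0;0 0 -108 0 0 0;0 0 -108 0 0 0'; python3 go.py 618 -161 200 97
```

```text
clock: 2.6
eef_pos: [434.5, 80.4, 97.7]
tool_rot: [0.626, 0.78, 0.0, 0.0]
force: [-1.6, -0.5, 3.9]
finger_gap: 63.5
finger_force: 12.0
clock: 3.1
eef_pos: [434.6, 80.6, 205.8]
tool_rot: [0.626, 0.78, 0.001, 0.0]
force: [0.0, -0.5, -0.5]
finger_gap: 63.8
finger_force: 12.0
shift [-275.6  126.7    5.8] rz -1.475 alt 1.667 len 303 tilt [0.0013 0.0007] J7 0.15 pos [434.6  80.6 205.8] ang 12.5
```

```bash
python3 -m creep '-275 127 6 0 0 -1.475;-275 127 6 0 0 -1.475;-275 127 6 0 0 -1.475;-275 127 6 0 0 -1.475;-275 127 6 0 0 -1.475;-275 127 6 0 0 -1.475;-275 127 6 0 0 -1.475;-275 127 6 0 0 -1.475;-275 127 6 0 0 -1.475;-275 127 6 0 0 -1.475;-275 127 6 0 0 -1.475;-275 127 6 0 0 -1.475'; python3 -m creep '0 0 0 0 0 0;0 0 0 0 0 0;0 0 0 0 0 0'; cat > held.py <<'E'
import sys
from h import *
c=sys.argv[1];st=sys.argv[2:]; o=telemetry.get_obs();x,y,z=o["eef_pos"]
ims=[get_image(n) for n in("scene","side")]
print("tcp",np.round(o["eef_pos"],1))
for im in ims:
    P=cloud(im);m=colmask(im["pixels"])[c]&(np.hypot(P[...,0]-x,P[...,1]-y)<95)
    for lab,b in(("held",(z+8,z+26)),("low",(z-42,z-25)),("stack",(70,88))):
        B=P[m&(P[...,2]>b[0])&(P[...,2]<b[1])]
        if len(B)<20:continue
        (cx,cy),(w,h),a=cv2.minAreaRect(B[:,:2].astype(np.float32))
        if w<h:w,h,a=h,w,a+90
        print(lab,round(cx,1),round(cy,1),round(w),round(h),round((a+90)%180-90,1),len(B),np.round(np.percentile(B[:,2],[2,98])))
E
python3 held.py white; python3 go.py 618 -161 84 97
```

```text
clock: 4.3
eef_pos: [617.0, -160.6, 197.7]
tool_rot: [-0.059, 0.998, 0.001, -0.001]
force: [-0.3, -0.9, -1.1]
finger_gap: 63.9
finger_force: 12.0
clock: 4.6
eef_pos: [617.9, -160.5, 199.4]
tool_rot: [-0.061, 0.998, -0.0, -0.0]
force: [-0.8, -1.2, 0.4]
finger_gap: 63.8
finger_force: 12.0
tcp [ 617.9 -160.5  199.4]
held 618.3 -162.4 134 87 -5.2 300 [208. 221.]
low 620.7 -159.1 111 46 9.5 369 [161. 173.]
stack 617.6 -161.7 130 66 6.2 210 [71. 83.]
held 617.0 -160.8 133 89 -5.2 370 [208. 223.]
low 615.0 -178.8 112 36 -9.3 170 [160. 174.]
stack 616.4 -161.1 130 68 6.1 293 [70. 80.]
shift [ -0.   -0.5 115.5] rz -0.0 alt 3.141 len 116 tilt [ 0.0001 -0.0001] J7 1.85 pos [ 617.9 -160.5  199.5] ang 97.0
```

```bash
python3 -m creep '0 0 40 0 0 0;0 0 75 0 0 0;0 0 95 0 0 0;0 0 107 0 0 0;0 0 114 0 0 0;0 0 114 0 0 0;0 0 114 0 0 0'; python3 -m creep '0 0 0 0 0 0;0 0 0 0 0 0;0 0 0 0 0 0;0 0 0 0 0 0' 90; python3 -m creep '0 0 0 0 0 0;0 0 -40 0 0 0;0 0 -80 0 0 0;0 0 -115 0 0 0;0 0 -115 0 0 0;0 0 -115 0 0 0'; python3 - <<'E'
from h import *
ims=[get_image(n) for n in("scene","side")]
for i,im in enumerate(ims):
  cv2.imwrite(f"pics/p1_{i}.png",im["pixels"][:,:,::-1])
for c,b in(("white",(92,110)),("black",(106,122))):
    for r in find(ims,c,*b):print(*r)
E
python3 go.py 454 -178 165 -4
```

```text
clock: 5.4
eef_pos: [618.3, -160.8, 86.4]
tool_rot: [-0.061, 0.998, -0.0, 0.0]
force: [-1.4, 0.0, -1.4]
finger_gap: 64.2
finger_force: 12.0
clock: 5.8
eef_pos: [618.2, -160.7, 85.9]
tool_rot: [-0.061, 0.998, -0.0, 0.0]
force: [0.3, 0.4, 0.0]
finger_gap: 89.0
finger_force: 0.0
clock: 6.4
eef_pos: [618.2, -160.8, 201.2]
tool_rot: [-0.061, 0.998, -0.0, 0.001]
force: [-1.2, -0.8, 0.1]
finger_gap: 90.3
finger_force: 0.0
white 618.6 -160.9 132 68 7.8 600 [ 93.  99. 104.] [array([ 553., -199.,  687., -124.]), array([ 552., -200.,  683., -121.])]
white 665.8 434.0 245 224 -87.8 663 [92. 93. 94.] [array([556., 309., 781., 561.])]
black 453.9 -176.7 135 66 85.9 547 [107. 113. 118.] [array([ 417., -243.,  489., -116.]), array([ 417., -245.,  487., -109.])]
black 881.6 375.0 103 10 -86.8 51 [107. 114. 121.] [array([876., 324., 889., 426.])]
shift [163.7   2.4  34.6] rz -1.379 alt 1.763 len 167 tilt [-0.0024  0.0005] J7 1.85 pos [ 616.9 -160.5  199.2] ang 97.0
```

View pics/p1_1.png

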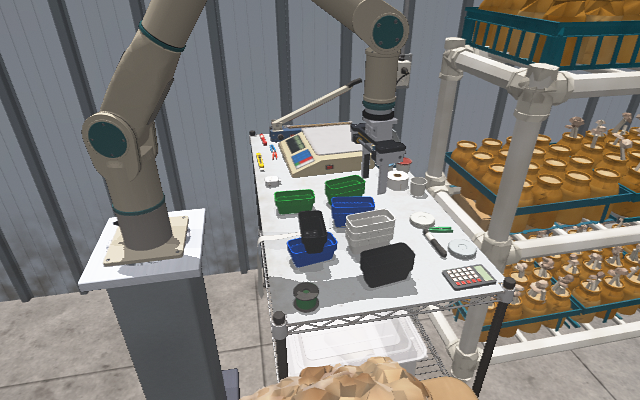

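White is nested (rim at 102 mm, at (370,225) in the side view), and the black heap is undisturbed. To keep J7 in range I'll use the other turn direction.

```bash
python3 -m creep '164 2 35 0 0 1.763;164 2 35 0 0 1.763;164 2 35 0 0 1.763;164 2 35 0 0 1.763;164 2 35 0 0 1.763;164 2 35 0 0 1.763;164 2 35 0 0 1.763;164 2 35 0 0 1.763;164 2 35 0 0 1.763;164 2 35 0 0 1.763;164 2 35 0 0 1.763;164 2 35 0 0 1.763' 94; python3 -m creep '0 0 0 0 0 0;0 0 0 0 0 0;0 0 0 0 0 0'; python3 go.py 454 -177.5 97.5 -4
```

```text
clock: 7.7
eef_pos: [453.8, -178.3, 164.2]
tool_rot: [0.733, 0.68, -0.001, -0.001]
force: [0.1, 0.1, 0.1]
finger_gap: 94.4
finger_force: 0.0
clock: 8.0
eef_pos: [454.5, -178.6, 165.0]
tool_rot: [0.731, 0.683, -0.0, -0.0]
force: [-0.6, 0.1, 1.2]
finger_gap: 94.3
finger_force: 0.0
shift [ 1.  -0.5 67.5] rz 0.002 alt -3.14 len 68 tilt [-0.001   0.0002] J7 0.56 pos [ 454.5 -178.6  165. ] ang -3.9
```

```bash
python3 -m creep '1 0 30 0 0 0;1 0 55 0 0 0;1 0 67 0 0 0;1 0 67 0 0 0;1 0 67 0 0 0'; python3 -m creep '0 0 0 0 0 0;0 0 0 0 0 0;0 0 0 0 0 0;0 0 0 0 0 0;0 0 0 0 0 0;0 0 0 0 0 0' 50 12; python3 -m creep '0 0 -30 0 0 0;0 0 -70 0 0 0;0 0 -108 0 0 0;0 0 -108 0 0 0;0 0 -108 0 0 0'; python3 go.py 621 -296.4 200 99
```

```text
clock: 8.5
eef_pos: [455.2, -178.1, 98.9]
tool_rot: [0.731, 0.682, 0.0, 0.0]
force: [-0.0, 0.5, -0.1]
finger_gap: 93.8
finger_force: 0.0
clock: 9.1
eef_pos: [455.0, -177.7, 98.8]
tool_rot: [0.731, 0.682, 0.0, 0.0]
force: [-1.3, 0.2, 4.5]
finger_gap: 63.8
finger_force: 12.0
clock: 9.6
eef_pos: [455.3, -177.5, 206.8]
tool_rot: [0.731, 0.682, 0.001, 0.001]
force: [-0.7, 0.2, -0.6]
finger_gap: 63.6
finger_force: 12.0
shift [-107.1  173.6    7. ] rz 1.344 alt -1.797 len 204 tilt [ 0.0015 -0.0001] J7 0.52 pos [ 455.3 -177.5  206.8] ang -4.0
```

```bash
python3 -m creep '-107 174 7 0 0 1.344;-107 174 7 0 0 1.344;-107 174 7 0 0 1.344;-107 174 7 0 0 1.344;-107 174 7 0 0 1.344;-107 174 7 0 0 1.344;-107 174 7 0 0 1.344;-107 174 7 0 0 1.344;-107 174 7 0 0 1.344;-107 174 7 0 0 1.344;-107 174 7 0 0 1.344;-107 174 7 0 0 1.344'; python3 -m creep '0 0 0 0 0 0;0 0 0 0 0 0;0 0 0 0 0 0'; python3 held.py black; python3 go.py 621 -296.4 86 99
```

```text
clock: 10.8
eef_pos: [620.6, -296.4, 198.5]
tool_rot: [0.997, 0.079, -0.001, -0.0]
force: [-0.6, 0.4, -1.1]
finger_gap: 64.0
finger_force: 12.0
clock: 11.1
eef_pos: [621.0, -296.7, 199.6]
tool_rot: [0.997, 0.079, 0.0, -0.0]
force: [-0.2, -0.3, 0.3]
finger_gap: 64.3
finger_force: 12.0
tcp [ 621.  -296.7  199.6]
held 620.8 -297.5 130 68 7.1 290 [208. 220.]
low 621.7 -297.3 113 43 9.2 510 [160. 174.]
stack 611.3 -298.7 111 62 9.8 129 [70. 83.]
held 620.5 -295.4 130 69 10.0 346 [208. 222.]
low 617.8 -315.8 111 33 -7.1 208 [160. 174.]
stack 619.6 -296.4 129 68 8.7 353 [70. 80.]
shift [ -0.   -0.2 113.6] rz -0.0 alt 3.142 len 114 tilt [0.0002 0.0001] J7 -0.54 pos [ 621.  -296.6  199.6] ang -81.0
```

```bash
python3 -m creep '0 0 40 0 0 0;0 0 75 0 0 0;0 0 95 0 0 0;0 0 107 0 0 0;0 0 114 0 0 0;0 0 114 0 0 0;0 0 114 0 0 0'; python3 -m creep '0 0 0 0 0 0;0 0 0 0 0 0;0 0 0 0 0 0;0 0 0 0 0 0' 90; python3 -m creep '0 0 0 0 0 0;0 0 -40 0 0 0;0 0 -80 0 0 0;0 0 -115 0 0 0;0 0 -115 0 0 0;0 0 -115 0 0 0'; python3 - <<'E'
from h import *
ims=[get_image(n) for n in("scene","side")]
cv2.imwrite("pics/p2.png",ims[0]["pixels"][:,:,::-1])
for c,b in(("white",(92,110)),("black",(92,110)),("green",(48,64)),("blue",(48,64)),("green",(72,86)),("blue",(72,86))):
    for r in find(ims,c,*b):print(*r)
E
```

```text
clock: 11.9
eef_pos: [621.6, -297.2, 86.5]
tool_rot: [0.997, 0.078, 0.001, 0.001]
force: [0.0, 0.1, -0.4]
finger_gap: 64.0
finger_force: 12.0
clock: 12.3
eef_pos: [621.1, -296.7, 85.7]
tool_rot: [0.997, 0.078, 0.0, 0.0]
force: [0.1, -0.4, -0.3]
finger_gap: 88.8
finger_force: 0.0
clock: 12.9
eef_pos: [621.3, -296.7, 201.2]
tool_rot: [0.997, 0.078, 0.001, 0.0]
force: [-0.8, 0.9, -0.2]
finger_gap: 89.6
finger_force: 0.0
white 618.4 -161.4 132 71 8.5 587 [ 93.  99. 104.] [array([ 552., -199.,  686., -124.]), array([ 552., -200.,  683., -120.])]
white 666.9 415.2 226 207 3.0 524 [92. 93. 94.] [array([556., 308., 781., 513.]), array([766., 452., 771., 524.])]
white 627.4 -295.9 121 68 8.9 81 [100. 102. 105.] [array([ 567., -333.,  689., -259.]), array([ 563., -312.,  686., -258.])]
black 620.9 -296.5 130 68 9.2 532 [ 93.  98. 103.] [array([ 555., -336.,  689., -261.]), array([ 556., -338.,  686., -256.])]
black 889.0 375.8 101 10 -84.8 59 [ 93. 101. 109.] [array([883., 326., 896., 426.])]
green 441.2 83.2 128 70 -3.0 340 [49. 55. 61.] [array([377.,  47., 505., 114.]), array([378.,  48., 504., 120.])]
green 613.3 99.2 132 74 11.4 545 [49. 57. 63.] [array([548.,  55., 680., 139.]), array([548.,  54., 677., 144.])]
blue 451.4 -180.4 130 70 10.5 504 [49. 54. 60.] [array([ 386., -221.,  519., -143.]), array([ 386., -222.,  516., -138.])]
blue 523.4 397.0 66 45 -89.0 173 [49. 57. 63.] [array([501., 364., 545., 395.]), array([500., 368., 546., 430.])]
blue 604.9 -32.4 131 70 -9.0 695 [49. 58. 63.] [array([538., -73., 671.,   3.]), array([538., -69., 668.,   9.])]
green 612.2 98.5 129 69 13.0 250 [72. 77. 82.] [array([547.,  55., 672., 138.]), array([547.,  56., 678., 143.])]
blue 604.0 -31.6 130 72 -8.3 381 [73. 77. 81.] [array([538., -73., 670.,   5.]), array([538., -73., 668.,   9.])]
```

View pics/p2.png

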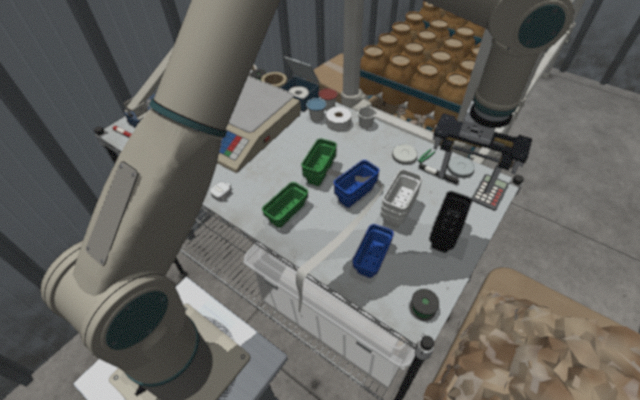

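Black and white are nested (rims 103 mm). Blue (374,250) and green (286,204) now stand bare and upright. A quick angle check with both cameras, then blue.

```bash
python3 - <<'E'
from h import *
for n in("scene","side"):
    im=get_image(n);P=cloud(im);M=colmask(im["pixels"])
    for c,x,y,lo,hi in(("blue",451,-180,45,64),("green",441,83,45,64),("blue",604,-32,66,86),("green",613,99,66,86)):
        B=P[M[c]&(np.hypot(P[...,0]-x,P[...,1]-y)<90)&(P[...,2]>lo)&(P[...,2]<hi)][:,:2]
        w,v=np.linalg.eigh(np.cov(B.T));r=cv2.minAreaRect(B.astype(np.float32))
        print(n,c,np.round(r[0],1),np.round(r[1]),"rect",round(r[2],1),"pca",round(np.degrees(np.arctan2(v[1,1],v[0,1])),1),len(B))
E
python3 go.py 451.5 -180.4 110 100
```

```text
scene blue [ 452.3 -182.5] [131.  63.] rect 10.1 pca -167.7 239
scene green [441.4  80.5] [ 65. 128.] rect 88.4 pca -177.1 251
scene blue [603.8 -34.2] [ 65. 130.] rect 80.0 pca 174.5 322
scene green [615.   97.6] [131.  64.] rect 12.8 pca -161.5 207
side blue [ 450.7 -181.2] [128.  69.] rect 9.3 pca -161.5 402
side green [440.7  83.7] [ 70. 126.] rect 89.8 pca -176.9 201
side blue [602.5 -32.2] [ 73. 128.] rect 81.2 pca 174.8 329
side green [612.5 101. ] [130.  74.] rect 13.7 pca -158.0 240
shift [-148.6 -140.3   89.3] rz -0.018 alt 3.124 len 223 tilt [-0.0024  0.0015] J7 -0.54 pos [ 620.3 -295.9  198.8] ang -81.0
```

```bash
python3 -m creep '-40 -38 0 0 0 0;-80 -76 0 0 0 0;-115 -110 0 0 0 0;-148 -140 20 0 0 -0.018;-148 -140 50 0 0 -0.018;-148 -140 89 0 0 -0.018;-148 -140 89 0 0 -0.018;-148 -140 89 0 0 -0.018;-148 -140 89 0 0 -0.018' 94; python3 go.py 451.5 -181 40 100;  python3 - <<'E'
from h import *
im=get_image("wrist");cv2.imwrite("pics/w2.png",im["pixels"][:,:,::-1])
E
```

```text
clock: 14.0
eef_pos: [453.9, -182.5, 112.6]
tool_rot: [0.996, 0.087, 0.001, 0.001]
force: [-0.4, -0.3, 1.0]
finger_gap: 93.9
finger_force: 0.0
shift [-2.2 -2.1 72.6] rz -0.0 alt 3.141 len 73 tilt [ 0.0016 -0.0014] J7 -0.36 pos [ 453.9 -182.5  112.6] ang -80.0
```

View pics/w2.png

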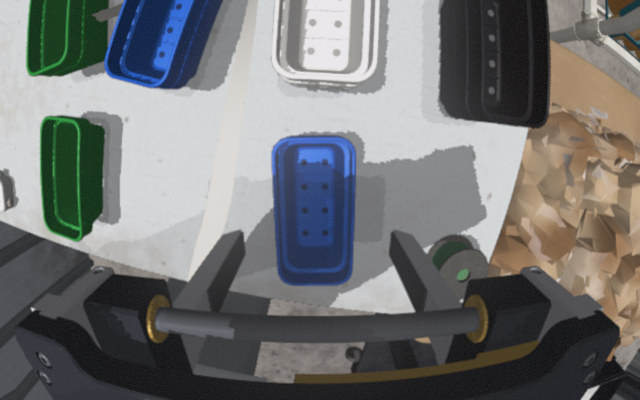

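Blue (272–356, 135–285) is square between the fingers, and the spool is clear of them. Grasping.

```bash
python3 -m creep '-1 -1 35 0 0 0;-1 -1 60 0 0 0;-1 -1 72 0 0 0;-1 -1 72 0 0 0;-1 -1 72 0 0 0'; python3 -m creep '0 0 0 0 0 0;0 0 0 0 0 0;0 0 0 0 0 0;0 0 0 0 0 0;0 0 0 0 0 0;0 0 0 0 0 0' 50 12; python3 -m creep '0 0 -30 0 0 0;0 0 -75 0 0 0;0 0 -120 0 0 0;0 0 -160 0 0 0;0 0 -160 0 0 0;0 0 -160 0 0 0'; python3 go.py 603.5 -33 200 81
```

```text
clock: 14.55
eef_pos: [452.5, -181.3, 40.4]
tool_rot: [0.996, 0.087, 0.001, 0.0]
force: [0.1, 0.5, -0.3]
finger_gap: 93.8
finger_force: 0.0
clock: 15.15
eef_pos: [452.0, -180.6, 39.8]
tool_rot: [0.996, 0.087, 0.0, -0.0]
force: [-0.2, 0.4, 5.3]
finger_gap: 64.3
finger_force: 12.0
clock: 15.75
eef_pos: [452.0, -180.2, 199.6]
tool_rot: [0.996, 0.088, 0.001, -0.0]
force: [-0.7, -0.0, -1.1]
finger_gap: 64.0
finger_force: 12.0
shift [ 174.8 -118.5   -0.2] rz 0.333 alt -2.809 len 211 tilt [0.0011 0.0004] J7 -0.49 pos [ 452.  -180.2  199.6] ang -79.9
```

```bash
python3 -m creep '40 -27 0 0 0 0.1;80 -54 0 0 0 0.2;120 -81 0 0 0 0.3;155 -105 0 0 0 0.333;175 -118 0 0 0 0.333;175 -118 0 0 0 0.333;175 -118 0 0 0 0.333;175 -118 0 0 0 0.333;175 -118 0 0 0 0.333'; python3 held.py blue; python3 go.py 603.5 -33 85 81
```

```text
clock: 16.65
eef_pos: [602.5, -35.4, 199.3]
tool_rot: [0.997, -0.08, -0.0, -0.0]
force: [0.3, 0.3, -0.0]
finger_gap: 63.7
finger_force: 12.0
tcp [602.5 -35.4 199.3]
held 600.9 -36.1 126 66 -8.5 249 [207. 220.]
low 602.0 -35.8 109 46 -7.8 204 [161. 174.]
stack 604.0 -34.5 129 66 -8.8 237 [70. 83.]
held 601.5 -34.9 127 72 -9.7 238 [208. 217.]
low 599.6 -55.5 106 10 -9.3 160 [159. 174.]
stack 603.0 -32.2 128 72 -9.8 239 [70. 80.]
shift [  0.2  -1.9 114.6] rz -0.003 alt 3.138 len 115 tilt [-0.0001  0.0004] J7 -1.1 pos [603.  -34.9 199.6] ang -99.2
```

```bash
python3 -m creep '1 -2 40 0 0 0;1 -2 75 0 0 0;1 -2 95 0 0 0;1 -2 107 0 0 0;1 -2 114 0 0 0;1 -2 114 0 0 0;1 -2 114 0 0 0'; python3 -m creep '0 0 0 0 0 0;0 0 0 0 0 0;0 0 0 0 0 0;0 0 0 0 0 0' 90; python3 -m creep '0 0 0 0 0 0;0 0 -40 0 0 0;0 0 -80 0 0 0;0 0 -115 0 0 0;0 0 -115 0 0 0;0 0 -115 0 0 0'; python3 - <<'E'
from h import *
ims=[get_image(n) for n in("scene","side")]
for c,b in(("green",(48,64)),("blue",(92,110)),("green",(72,86))):
    for r in find(ims,c,*b):print(*r)
E
python3 go.py 441 82.5 110 88.5
```

```text
clock: 17.45
eef_pos: [605.7, -32.5, 86.5]
tool_rot: [0.997, -0.079, 0.001, 0.0]
force: [-0.3, -0.4, 0.1]
finger_gap: 64.0
finger_force: 12.0
clock: 17.85
eef_pos: [605.1, -32.1, 85.8]
tool_rot: [0.997, -0.079, 0.0, -0.0]
force: [-0.2, 0.7, 0.2]
finger_gap: 89.7
finger_force: 0.0
clock: 18.45
eef_pos: [605.1, -31.9, 200.8]
tool_rot: [0.997, -0.079, 0.001, -0.0]
force: [0.1, -0.3, -0.3]
finger_gap: 90.2
finger_force: 0.0
green 440.9 82.7 128 71 -3.4 336 [49. 54. 60.] [array([377.,  48., 505., 116.]), array([377.,  48., 503., 121.])]
green 613.6 99.9 131 69 12.9 435 [49. 58. 63.] [array([548.,  54., 679., 139.]), array([548.,  65., 677., 144.])]
blue 605.4 -31.8 131 70 -8.4 501 [ 92.  98. 104.] [array([539., -72., 672.,   4.]), array([538., -72., 669.,   9.])]
green 612.2 99.0 129 70 13.2 221 [73. 78. 82.] [array([547.,  55., 676., 137.]), array([547.,  55., 679., 144.])]
shift [-178.8  -87.    89.6] rz -0.132 alt 3.01 len 218 tilt [-0.0023  0.0008] J7 -1.11 pos [604.  -31.6 199.1] ang -99.1
```

```bash
python3 -m creep '-45 -22 0 0 0 0;-90 -44 0 0 0 0;-135 -66 0 0 0 0;-179 -87 20 0 0 -0.132;-179 -87 50 0 0 -0.132;-179 -87 89 0 0 -0.132;-179 -87 89 0 0 -0.132;-179 -87 89 0 0 -0.132;-179 -87 89 0 0 -0.132' 94; python3 go.py 441 82.5 40 88.5;  python3 - <<'E'
from h import *
im=get_image("wrist");cv2.imwrite("pics/w3.png",im["pixels"][:,:,::-1])
E
```

```text
clock: 19.45
eef_pos: [442.9, 81.2, 112.4]
tool_rot: [1.0, -0.014, 0.001, 0.0]
force: [0.5, 0.1, 0.1]
finger_gap: 93.8
finger_force: 0.0
shift [-2.  -1.2 72.4] rz -0.001 alt 3.14 len 72 tilt [ 0.0015 -0.0005] J7 -0.98 pos [442.9  81.2 112.4] ang -91.6
```

View pics/w3.png

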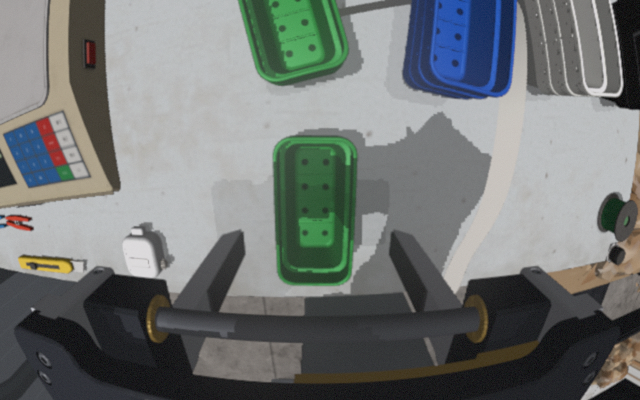

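Green (274–357, 136–286) is square between the fingers, and the counter (145,250) is clear of the left one. Grasping.

```bash
python3 -m creep '-1 -1 35 0 0 0;-1 -1 60 0 0 0;-1 -1 72 0 0 0;-1 -1 72 0 0 0;-1 -1 72 0 0 0'; python3 -m creep '0 0 0 0 0 0;0 0 0 0 0 0;0 0 0 0 0 0;0 0 0 0 0 0;0 0 0 0 0 0;0 0 0 0 0 0' 50 12; python3 -m creep '0 0 -30 0 0 0;0 0 -75 0 0 0;0 0 -120 0 0 0;0 0 -160 0 0 0;0 0 -160 0 0 0;0 0 -160 0 0 0'; python3 go.py 613 99.8 200 103.3
```

```text
clock: 20.0
eef_pos: [441.9, 82.7, 40.4]
tool_rot: [1.0, -0.013, 0.001, -0.0]
force: [-0.3, -0.1, -0.5]
finger_gap: 94.1
finger_force: 0.0
clock: 20.6
eef_pos: [441.1, 83.1, 39.7]
tool_rot: [1.0, -0.013, 0.0, -0.0]
force: [-0.1, -0.2, 4.5]
finger_gap: 64.1
finger_force: 12.0
clock: 21.2
eef_pos: [440.9, 83.5, 199.7]
tool_rot: [1.0, -0.013, 0.0, -0.001]
force: [-0.4, 0.4, -1.0]
finger_gap: 63.8
finger_force: 12.0
shift [171.6 -20.6  -0.2] rz -0.257 alt 2.884 len 173 tilt [0.0008 0.0011] J7 -1.16 pos [440.9  83.5 199.7] ang -91.5
```

```bash
python3 -m creep '45 -5 0 0 0 -0.1;90 -10 0 0 0 -0.2;135 -15 0 0 0 -0.257;172 -21 0 0 0 -0.257;172 -21 0 0 0 -0.257;172 -21 0 0 0 -0.257;172 -21 0 0 0 -0.257;172 -21 0 0 0 -0.257'; python3 held.py green; python3 go.py 613 99.8 85 103.3
```

```text
clock: 22.0
eef_pos: [611.9, 99.5, 199.0]
tool_rot: [0.993, 0.115, -0.001, -0.0]
force: [0.1, 0.1, 0.0]
finger_gap: 64.0
finger_force: 12.0
tcp [611.9  99.5 199. ]
held 610.5 98.7 133 64 17.5 161 [207. 221.]
low 610.2 101.9 115 38 25.7 188 [161. 174.]
stack 613.5 97.0 129 64 13.4 130 [71. 83.]
held 610.6 100.0 130 70 14.1 187 [207. 217.]
low 611.9 80.4 109 25 2.0 95 [160. 174.]
stack 612.4 100.5 130 69 14.1 117 [70. 80.]
shift [6.000e-01 1.000e-01 1.146e+02] rz -0.001 alt 3.14 len 115 tilt [-0.0006  0.0007] J7 -1.0 pos [612.5  99.7 199.6] ang -76.8
```

```bash
python3 -m creep '1 0 40 0 0 0;1 0 75 0 0 0;1 0 95 0 0 0;1 0 107 0 0 0;1 0 114 0 0 0;1 0 114 0 0 0;1 0 114 0 0 0'; python3 -m creep '0 0 0 0 0 0;0 0 0 0 0 0;0 0 0 0 0 0;0 0 0 0 0 0' 90; python3 -m creep '0 0 0 0 0 0;0 0 -40 0 0 0;0 0 -80 0 0 0;0 0 -120 0 0 0;0 0 -160 0 0 0;0 0 -160 0 0 0;0 0 -160 0 0 0'; python3 - <<'E'
from h import *
ims=[get_image(n) for n in("scene","side")]
for i in(0,1):cv2.imwrite(f"pics/end{i}.png",ims[i]["pixels"][:,:,::-1])
for c in("green","blue","white","black"):
    for r in find(ims,c,92,112):print(*r[:8])
P=cloud(ims[0]);print(P[190,220],P[304,424])
E
```

```text
clock: 22.8
eef_pos: [615.1, 99.6, 86.5]
tool_rot: [0.993, 0.115, 0.001, 0.0]
force: [0.4, -0.5, 0.4]
finger_gap: 64.1
finger_force: 12.0
clock: 23.2
eef_pos: [614.5, 99.7, 85.8]
tool_rot: [0.993, 0.115, 0.0, -0.0]
force: [-0.2, -0.3, -0.2]
finger_gap: 89.0
finger_force: 0.0
clock: 23.9
eef_pos: [614.6, 99.8, 246.1]
tool_rot: [0.993, 0.115, 0.001, -0.0]
force: [-0.6, 0.5, 0.1]
finger_gap: 90.0
finger_force: 0.0
green 614.2 100.2 131 71 13.9 253 [ 93.  99. 104.]
blue 604.2 -32.4 129 74 -9.2 482 [ 93.  98. 104.]
white 664.7 457.0 292 227 -87.4 1029 [92. 93. 94.]
white 619.4 -160.9 133 69 6.6 593 [ 93.  99. 104.]
white 627.5 -295.7 118 68 8.9 74 [100. 102. 105.]
white 647.5 -23.7 91 47 -54.9 41 [100. 103. 105.]
black 620.2 -297.1 131 68 9.7 551 [ 93.  98. 103.]
black 889.7 353.9 60 12 -85.8 44 [ 93. 103. 112.]
[379.03722831 269.27455881  30.28671958] [ 399.98581591 -344.41477973   39.03281574]
```

View pics/end1.png

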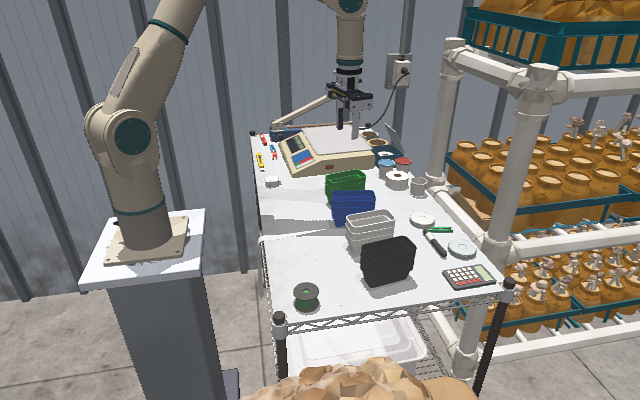

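All four are nested level, with rims at about 102–104 mm at (345,185), (353,207), (370,230) and (388,258). The counter and spool haven't moved, and the arm is clear.

```bash
python3 -c "from cell import job;print(job.finish_job())"
```

```text
the job is handed in; nothing more can be done
None
```

I nested all four punnets fully down in the stacks of their own colour. The stacks, tally counter and tie spool stayed where they were, and I handed the job in at about 24 s.

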